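Sort shelving bolts into the gauge rack

TASK

Two loose steel shelving bolts of different length lie on the storeroom bench. Sort them by length in the sloping wooden gauge rack: lay each one in the pocket cut to its own length (the shortest pocket that takes it), fully down on the pocket's floor, and let go. Do not shift or knock over the bottles and the jar.

Things in the scene. Friction and masses are not known exactly. Their poses are not given: they have to be found in the camera images.
- bolt_short_mid (a point): Short shelving bolt, bare steel, lying on its side: round shank 16 mm thick, with a hexagonal head at one end and an equal hexagonal nut at the other (both 24 mm across flats, 13 mm thick). 90 mm long overall, 0.17 kg; 64 mm of bare shank between head and nut. The point is the bolt's centre, on its axis, 12 mm above the table as it lies; x runs along the bolt.
- bolt_medium_mid (a point): Medium shelving bolt, bare steel, lying on its side: round shank 16 mm thick, with a hexagonal head at one end and an equal hexagonal nut at the other (both 24 mm across flats, 13 mm thick). 120 mm long overall, 0.2 kg; 94 mm of bare shank between head and nut. The point is the bolt's centre, on its axis, 12 mm above the table as it lies; x runs along the bolt.
- rack: Fixed wooden gauge rack: a board 196 x 210 mm sloping at 30 degrees, low edge towards the bolts, with three level pockets 60 mm apart up the slope (short lowest, long highest). A finger channel 64 mm wide, as deep as the pockets, runs up the middle of the board from edge to edge. Origin: on the table under its centre; the board's centre is 65 mm above; x points uphill (level).
- pocket_short (a point): Short pocket, 100 mm long, 36 mm wide along the slope, 18 mm deep, of the rack. The point is the middle of its floor; x points up the slope, y along the pocket (level), z square out of the board. A bolt lying home has its axis 12 to 14 mm above this floor and may roll up to 6 mm downhill against the lower rib. For the 90 mm bolt.
- pocket_medium (a point): Medium pocket, 130 mm long, 36 mm wide along the slope, 18 mm deep, of the rack. The point is the middle of its floor; x points up the slope, y along the pocket (level), z square out of the board. A bolt lying home has its axis 12 to 14 mm above this floor and may roll up to 6 mm downhill against the lower rib. For the 120 mm bolt.
- pocket_long (a point): Long pocket, 160 mm long, 36 mm wide along the slope, 18 mm deep, of the rack. The point is the middle of its floor; x points up the slope, y along the pocket (level), z square out of the board. A bolt lying home has its axis 12 to 14 mm above this floor and may roll up to 6 mm downhill against the lower rib. For 150 mm bolts: there is none today, it stays empty.
- amber_large: Bystander: large amber glass bottle, 96 mm diameter, 200 mm tall, standing loose; origin at the centre of its underside.
- amber_small: Bystander: small amber glass bottle, 72 mm diameter, 140 mm tall, standing loose; origin at the centre of its underside.
- white_bottle: Bystander: white plastic bottle, 68 mm diameter, 180 mm tall, standing loose; origin at the centre of its underside.
- jar: Bystander: low clear glass jar with steel cap, 68 mm diameter, 80 mm tall, standing loose; origin at the centre of its underside.
Not all that is in view belongs to the job. What is shaped like the part that bears bolt_medium_mid but orange is not meant.

How it is judged:
At the end, for the whole second after the job is handed in: The 90 mm bolt lies in the short pocket and the 120 mm bolt in the medium pocket, each released, at rest, along its pocket (within 8 degrees), centred within 10 mm along it and 12 mm across it, and down on its floor (axis less than 17.5 mm above it) (x of bolt_short_mid in the frame of pocket_short between -0.012 and 0.012 m and y of bolt_short_mid in the frame of pocket_short between -0.01 and 0.01 m and z of bolt_short_mid in the frame of pocket_short between 0.006 and 0.0175 m and angle between the x axis of bolt_short_mid and the y axis of pocket_short, either way round below 0.15 rad and linear speed of each of bolt_short, bolt_medium below 0.02 m/s and x of bolt_medium_mid in the frame of pocket_medium between -0.012 and 0.012 m and y of bolt_medium_mid in the frame of pocket_medium between -0.01 and 0.01 m and z of bolt_medium_mid in the frame of pocket_medium between 0.006 and 0.0175 m and angle between the x axis of bolt_medium_mid and the y axis of pocket_medium, either way round below 0.15 rad); the robot touches nothing.
It fails at once if the amber large is shifted more than 40 mm or knocked over (distance of amber_large from where it was at the start of the episode above 0.04 m or angle between amber_large's own z axis and vertical above 0.5 rad).
It fails at once if the amber small is shifted more than 40 mm or knocked over (distance of amber_small from where it was at the start of the episode above 0.04 m or angle between amber_small's own z axis and vertical above 0.5 rad).
It fails at once if the white bottle is shifted more than 40 mm or knocked over (distance of white_bottle from where it was at the start of the episode above 0.04 m or angle between white_bottle's own z axis and vertical above 0.5 rad).
It fails at once if the jar is shifted more than 40 mm or knocked over (distance of jar from where it was at the start of the episode above 0.04 m or angle between jar's own z axis and vertical above 0.5 rad).
It also fails if it takes over 53 s, if anything falls off the work surface, if the arm or the gripper's body presses on something with over 40 N, if the wrist force passes 120 N, or if a joint passes its speed limit or range.

ROBOT

A 6-joint arm with a two-finger parallel gripper is mounted at the origin on the work surface. World frame = base frame: x ahead of the robot, y to its left, z up, the work surface at z = 0. Lengths are in m, angles in rad, forces in N, time in s.
With the tool pointing down it reaches from about 0.275 to 0.85 m from the base axis. Payload 19 kg.
Tool frame: the origin (TCP) lies at the very end of the fingers, on their centre line; the grasp point (between the pads) lies 19 mm behind it (grip_point_offset is the distance from the TCP to the grasp point, in m); z points along the fingers, y is the line along which they close (so a half turn about z gives the same grasp; the last joint's range is limited). The gripper opens to 85 mm and grips with 20 to 120 N. Pads are 22 mm wide; open, the fingers measure 114 mm over their backs; the gripper's body (76 mm by 85 mm) begins 54 mm behind the grasp point. The pads swing forward as they close: fully open they stand 13 mm farther back than shut.
Start: joints at [1.12, 0.15, 1.437, -0, 1.554, -0.134], TCP at [0.179, 0.546, 0.231] pointing down, gripper open.
Joint ranges: [-2.8, 2.8], [-0.68, 2.1], [0.12, 2.68], [-1.39, 4.53], [0.16, 2.79], [-2.81, 2.81]. Speed limits (rad/s): [1.89, 1.89, 2.22, 3.01, 3.01, 3.01].

INTERFACE

Orientations are given as a rotation vector (axis times angle).
In Python, from cell import * gives the robot as it stands. Calls block until the motion is done:
- move_ptp(position, orientation): joint-space move of the TCP to a pose.
- movel(position, frame=None, feed=0.15, contact_N=None): straight line of the TCP; frame=None keeps the orientation; feed is the mean speed in m/s. With contact_N (N) it stops when the force on the tool has changed by that much, and returns True; else False.
- move_joints(angles): joint-space move.
- let_go() and close(grasp_force=None): open the fingers fully, or close them until they stop; grasp_force is the grip in N (None keeps the last).
- sleep(seconds).
- ik(position, orientation): joint angles nearest the present ones, or None.
- read_camera(name): name is "scene" or "top"; returns a dict with "frame" (400x640x3 uint8, blue, green, red), "vfov" (degrees; the focal length in pixels is half the picture's height over the tangent of half this angle, whatever the lens; pixels are square), "cx", "cy" (the principal point, pixels), "R" (3x3) and "t" (3): a world point X has camera coordinates R X + t. Camera axes: x right, y down, z forward; pixel columns grow to the right and rows downward; lengths in m; the calibration is good to about 2 mm. A picture is of the moment at which its call begins. There is no depth.
A pose or a line that the arm cannot do raises IKError and nothing moves.
- sign_off(): hands the job in; it is judged then, once.
Readings, each from a call of its own:
- get_clock(): time.
- get_joint_positions(): joint angles.
- get_joint_vel(): joint speeds.
- get_joint_efforts(): joint torques, N m.
- get_ee_pos(): TCP position.
- get_tool_rot(): TCP orientation.
- get_force(): force on the tool from outside, world axes, zero at the start.
- get_ft_torque(): the same for the moment, N m.
- get_width(): opening from 0.0 (shut) to 1.0 (fully open).
- get_grasp_force(): force on a finger pad.
Only numpy, scipy, OpenCV 4.12 (cv2) and the standard library are available. Lean on these libraries where they do the work, as an engineer would, in place of code of your own. Each camera call takes 0.05 s, during which the arm holds its last target. There are 200 camera calls.

## Working session

There is one attempt and no reset: what is moved stays moved. The work goes in short steps, each a Python script; the robot and the scene stay as the last script left them, time stands still between calls to the robot, and variables do not carry over. Pictures are saved under pics/ and viewed, at most 10 in all, crops included, and the job is handed in when it is done.

```bash
mkdir -p pics
python3 - <<'E'
from cell import *
import cv2,pickle
d={}
for n in("scene","top"):
    c=read_camera(n);d[n]=c;cv2.imwrite(f"pics/{n}0.png",c["frame"]);print(n,c["vfov"],c["cx"],c["cy"],c["R"],c["t"])
    print({k for k in c})
pickle.dump(d,open("cams.pkl","wb"))
print(get_clock(),get_tool_rot(),get_width())
E
```

```text
scene 54.91699735569518 324.55816679973384 197.1668511097585 [[-0.87885718  0.47707513 -0.00306172]
 [ 0.28123828  0.51288563 -0.8110816 ]
 [-0.38537654 -0.71368596 -0.58492501]] [ 0.44179675 -0.0987092   1.30158528]
{'cx', 'vfov', 'R', 't', 'cy', 'frame'}
top 50.82800293812284 326.34139027687314 195.24105997880054 [[ 0.0197392  -0.99969917 -0.0145582 ]
 [-0.99815867 -0.01886929 -0.05764736]
 [ 0.05735532  0.01566931 -0.99823086]] [0.01628338 0.52302018 1.1951392 ]
{'cx', 'vfov', 'R', 't', 'cy', 'frame'}
0.1 [-4.95475133e-01 -3.10195517e+00  1.62208921e-03] 1.001193459760531
```

View pics/top0.png

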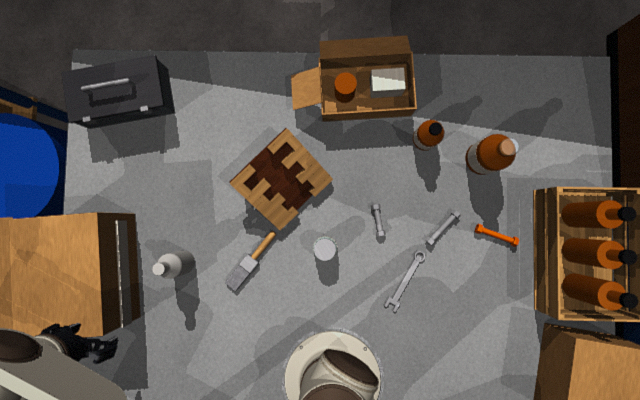

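View pics/scene0.png

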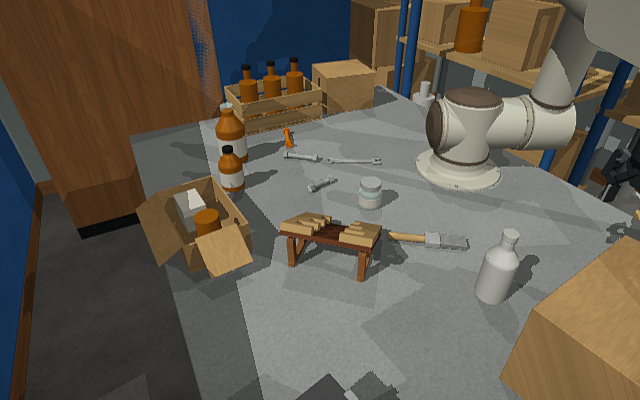

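The top view shows the short bolt at about (378,220), the medium bolt at about (443,229), the rack centred near (281,178), the jar at (325,248) and the orange decoy at (497,236). Next I'll enlarge it for accurate points.

Run:
```python
import cv2,pickle,numpy as np
d=pickle.load(open("cams.pkl","rb"))
f=d["top"]["frame"]
a=cv2.resize(f[120:240,225:335],None,fx=4,fy=4,interpolation=cv2.INTER_CUBIC)
b=cv2.resize(f[190:260,365:465],None,fx=3.6,fy=3.6,interpolation=cv2.INTER_CUBIC)
im=np.zeros((480,800,3),np.uint8);im[:,:440]=a;im[:b.shape[0],440:440+b.shape[1]]=b
cv2.imwrite("pics/crop.png",im)
for n,c in d.items():
    F=200/np.tan(np.radians(c["vfov"]/2))
    for X in [(0,0,0),(0,0,.1),(.5,0,0)]:
        p=c["R"]@X+c["t"];print(n,X,F*p[:2]/p[2]+[c["cx"],c["cy"]])
g=cv2.cvtColor(f,cv2.COLOR_BGR2GRAY)
```

```text
scene (0, 0, 0) [455.19680602 167.97868907]
scene (0, 0, 0.1) [461.24908334 141.49318452]
scene (0.5, 0, 0) [325.3801091  211.71298673]
top (0, 0, 0) [332.07647143 379.45117096]
top (0, 0, 0.1) [332.0396692  394.02399681]
top (0.5, 0, 0) [335.3367449 203.4755481]
```

View pics/crop.png

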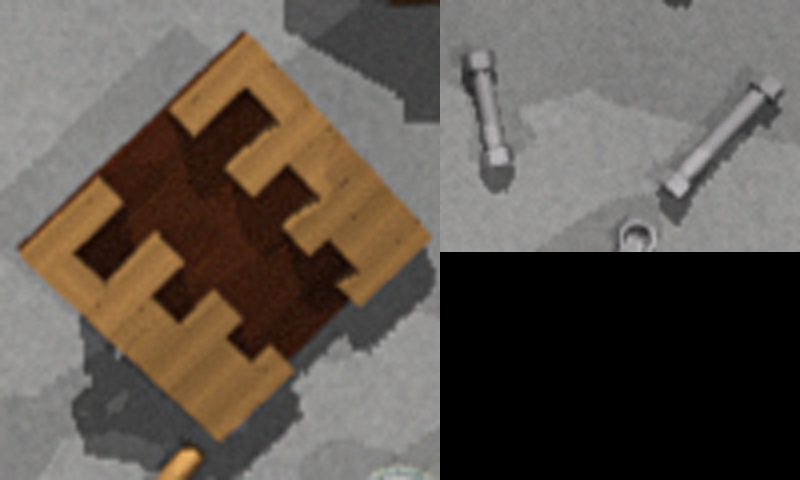

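The crop shows the rack's low edge facing lower right, with corners at (245,32), (430,238), (220,440) and (20,247). The short bolt runs (478,52)–(497,163) and the medium one (668,188)–(780,85). Next: fit poses.

```bash
cat > fit.py <<'E'
import cv2,pickle,numpy as np
from scipy.optimize import least_squares
d=pickle.load(open("cams.pkl","rb"))
def proj(c,X):
    F=200/np.tan(np.radians(c["vfov"]/2));p=np.atleast_2d(X)@c["R"].T+c["t"];return F*p[:,:2]/p[:,2:]+[c["cx"],c["cy"]]
def unproj(c,uv,z):
    F=200/np.tan(np.radians(c["vfov"]/2));r=c["R"].T@np.append((np.array(uv)-[c["cx"],c["cy"]])/F,1);o=-c["R"].T@c["t"];return o+r*(z-o[2])/r[2]
def frame(yaw):
    h=np.array([np.cos(yaw),np.sin(yaw),0]);s=np.sin(np.pi/6);k=np.cos(np.pi/6)
    ux=h*k+[0,0,s];n=-h*s+[0,0,k];return np.c_[ux,np.cross(n,ux),n]
E
python3 - <<'E'
from fit import *
P=[(-98,105,220,440),(98,105,20,247),(98,-105,245,32),(-98,-105,430,238),
(-98,32,293,372),(-78,32,272,347),(-42,32,242,320),(-18,32,215,292),(18,32,183,262),(42,32,155,233),(78,32,122,205),(98,32,100,178),
(98,-32,170,108),(78,-32,190,135),(42,-32,225,167),(18,-32,252,195),(-18,-32,283,227),(-42,-32,305,258),(-78,-32,340,287),(-98,-32,362,305)]
P=np.array(P,float);uv=(P[:,2:]+.5)/4-.5+[225,120];c=d["top"]
def res(p,sw=1):
    return (proj(c,p[:3]+np.c_[P[:,:2]/1000,0*P[:,0]]@frame(p[3]).T)-uv)
for zf in(None,.065,.075):
    g=(lambda p:res(p).ravel()) if zf is None else (lambda p:res([p[0],p[1],zf,p[2]]).ravel())
    s=least_squares(g,[.58,.12,.07,.7] if zf is None else [.58,.12,.7],loss="soft_l1",f_scale=.5)
    print(zf,s.x,np.sqrt(np.mean(s.fun**2)))
    if zf is None: print(np.round(s.fun.reshape(-1,2),1).tolist())
for nm,a,b in[("short",(478,52),(497,163)),("medium",(668,188),(780,85))]:
    e=[unproj(c,(np.array(q)-[440,0]+.5)/3.6-.5+[365,190],.012) for q in(a,b)]
    print(nm,(e[0]+e[1])/2,np.linalg.norm(e[0]-e[1]),np.arctan2(*(e[1]-e[0])[1::-1]))
print("jar",unproj(c,(325,248),.08),"amber",unproj(c,(428,140),0))
E
```

```text
None [0.55599738 0.14401975 0.08442425 0.79069386] 0.7491800408733668
[[-0.6, 0.1], [-0.4, 2.4], [1.4, 0.4], [0.3, -1.2], [-0.2, -1.0], [0.4, 0.8], [-0.5, -0.8], [0.5, 0.6], [-0.3, -0.6], [0.6, 0.7], [-0.4, -1.4], [-0.1, 0.2], [0.0, 0.7], [0.2, -0.7], [0.4, 0.6], [-0.5, -0.3], [0.3, 0.6], [0.4, -1.4], [-0.2, -0.1], [-1.2, -0.0]]
0.065 [0.55759691 0.1465717  0.79227904] 0.8575355930772289
0.075 [0.55674704 0.14524516 0.791579  ] 0.7799092284523481
short [ 0.45599505 -0.12260854  0.012     ] 0.0894762618776042 -2.9591723633461027
medium [ 0.43666898 -0.31043394  0.012     ] 0.12140053563207544 -0.8140347460688058
jar [0.37606512 0.02617393 0.08      ] amber [ 0.69083078 -0.26735318  0.        ]
```

Run:
```python
from fit import *
c=d["scene"];x0,y0=265,195;S=6
im=cv2.resize(c["frame"][y0:y0+95,x0:x0+130],None,fx=S,fy=S,interpolation=cv2.INTER_CUBIC)
poly=np.array([(-98,105),(98,105),(98,-105),(-98,-105)]);
rib=np.array([(-98,32),(-78,32),(-78,50),(-42,50),(-42,32),(-18,32),(-18,65),(18,65),(18,32),(42,32),(42,80),(78,80),(78,32),(98,32)])
for p,col in(([.5576,.1466,.065,.7915],(0,0,255)),([.5560,.1440,.0844,.7907],(0,255,0))):
    for Q,cl in((poly,1),(rib,0),(rib*[1,-1],0)):
        q=proj(c,np.array(p[:3])+np.c_[Q/1000,0*Q[:,0]]@frame(p[3]).T)
        cv2.polylines(im,[np.int32((q-[x0,y0]+.5)*S)],bool(cl),col,1)
cv2.imwrite("pics/ov.png",im)
```

```text
(no output)
```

View pics/ov.png

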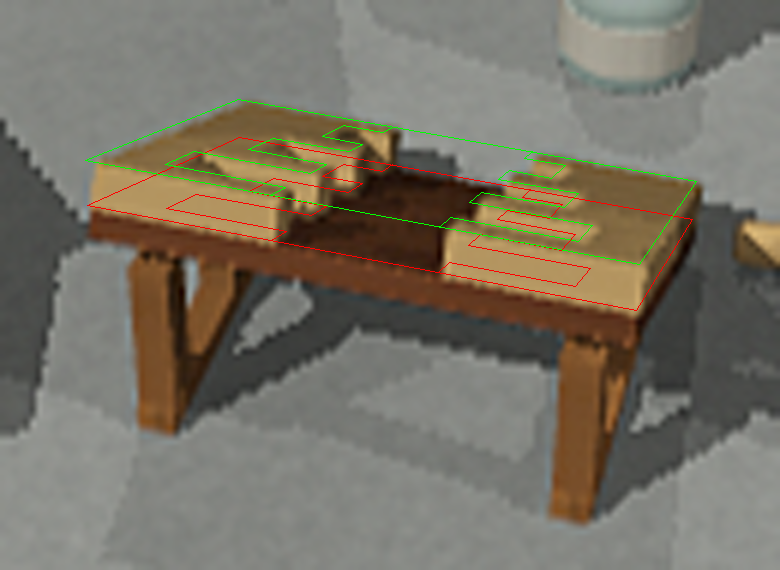

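Green, with the board top at about 84 mm, fits the rack, so the pocket floor centre is about 69 mm high. Now check that the poses can be reached, then grasp the short bolt.

```bash
cat > h.py <<'E'
from cell import *
import numpy as np
from fit import *
from scipy.spatial.transform import Rotation as Ro
TOP=np.array([.556,.144,.0842]);B=frame(.791);FL=TOP-.018*B[:,2]
def pocket(u,n,v=0): return FL+B@[u,v,n]
def down(a): 
    x=np.array([np.cos(a),np.sin(a),0]);z=np.array([0,0,-1.]);return Ro.from_matrix(np.c_[x,np.cross(z,x),z]).as_rotvec()
def placeR(s=1):
    x=s*B[:,1];z=-B[:,2];return Ro.from_matrix(np.c_[x,np.cross(z,x),z]).as_rotvec()
SH=(np.array([.4560,-.1226]),.1824);ME=(np.array([.4367,-.3104]),-.814)
def pick(b,flip,zt=.002):
    (xy,a)=b;move_ptp([*xy,.12],down(a+flip*np.pi));movel([*xy,zt],feed=.12);close(60)
    print("width",get_width(),"gf",get_grasp_force(),get_ee_pos(),get_clock())
    movel([*xy,.16],feed=.2);print("lifted",get_width(),get_grasp_force(),get_force(),get_clock())
E
python3 - <<'E'
from h import *
for nm,b in(("s",SH),("m",ME)):
    for f in(0,1):
        q=ik([*b[0],.002],down(b[1]+f*np.pi));print(nm,f,None if q is None else np.round(q,2))
for s in(1,-1):
    for u in(-.063,.003):
        for n in(.002,.09):
            q=ik(pocket(u,n),placeR(s));print(s,u,n,None if q is None else np.round(q,2))
E
```

```text
s 0 [-0.43  0.14  1.95 -0.    1.05  0.96]
s 1 [-0.43  0.14  1.95 -0.    1.05 -2.18]
m 0 [-0.76  0.26  1.8  -0.    1.08  1.62]
m 1 [-0.76  0.26  1.8   0.    1.08 -1.52]
1 -0.063 0.002 [-0.2   0.03  2.09  0.61  0.82 -1.37]
1 -0.063 0.09 [-0.3  -0.15  2.07  0.54  1.03 -1.33]
1 0.003 0.002 [-0.09  0.06  1.97  0.55  0.83 -1.2 ]
1 0.003 0.09 [-0.17 -0.1   1.96  0.5   1.03 -1.17]
-1 -0.063 0.002 [-0.2   0.03  2.09  0.61  0.82  1.77]
-1 -0.063 0.09 [-0.3  -0.15  2.07  0.54  1.03  1.81]
-1 0.003 0.002 [-0.09  0.06  1.97  0.55  0.83  1.94]
-1 0.003 0.09 [-0.17 -0.1   1.96  0.5   1.03  1.97]
```

Run:
```python
from h import *
move_ptp([*SH[0],.25],down(SH[1]));print(get_clock())
pick(SH,0)
move_ptp(pocket(-.063,.09),placeR(-1));print(get_ee_pos()-pocket(-.063,.09),get_clock())
for n in("top","scene"):
    c=read_camera(n);cv2.imwrite(f"pics/{n}1.png",c["frame"])
t,s=cv2.imread("pics/top1.png"),cv2.imread("pics/scene1.png")
im=np.hstack([cv2.resize(t[130:250,240:340],None,fx=4,fy=4),cv2.resize(s[165:285,265:365],None,fx=4,fy=4)])
cv2.imwrite("pics/v1.png",im)
```

```text
2.6667
width 0.1574715815678174 gf 58.40176820755005 [ 0.45614664 -0.12267508  0.00230597] 5.0417
lifted 0.16302183318965494 58.43659222126007 [ 0.15887631  0.04978244 -2.91989288] 5.9833
[-5.45600808e-06 -4.96515021e-04 -2.42380569e-04] 6.8417
```

View pics/v1.png

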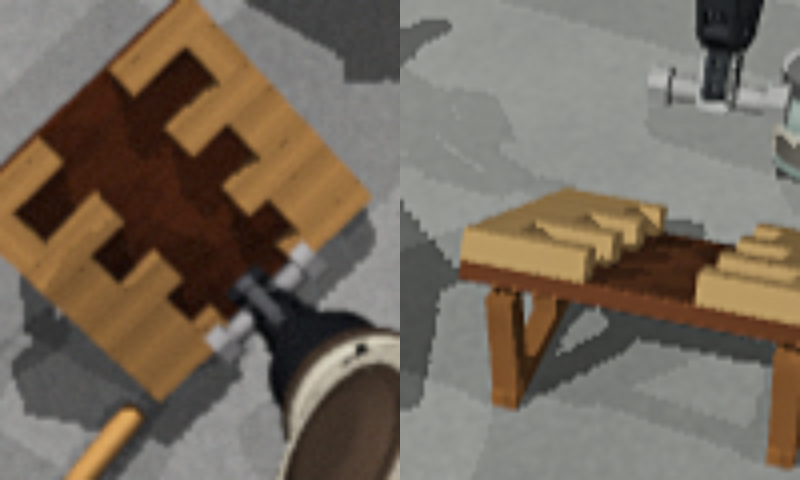

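The short bolt is held square over its pocket, with its ends at about (206,343) and (318,256) in the left crop. Compare that with the prediction, then place it.

Run:
```python
from h import *
c=d["top"];q=proj(c,[pocket(-.063,.1,.045),pocket(-.063,.1,-.045)]);print("pred crop",(q-[240,130]+.5)*4)
movel(pocket(-.063,.024),feed=.15);print(get_force())
r=movel(pocket(-.063,.0025),feed=.04,contact_N=8)
e=B.T@(get_ee_pos()-FL);print("contact",r,e,get_force(),get_width(),get_clock())
```

```text
pred crop [[218.48832072 351.60656493]
 [317.37171987 255.63647853]]
[ 0.13537635 -0.66184281 -2.37606965]
contact False [-6.30035775e-02  4.94070293e-05  2.44926312e-03] [-0.5902314  -0.67849035 -1.50443621] 0.15791064073676236 8.225
```

Run:
```python
from h import *
r=movel(pocket(-.063,-.0015),feed=.03,contact_N=6)
e=B.T@(get_ee_pos()-FL);print("contact",r,e,get_force(),get_width())
let_go();print(get_force());movel(pocket(-.063,.1),feed=.2);print(get_clock())
move_ptp([*ME[0],.2],down(ME[1]));print(get_clock())
for n in("top","scene"):
    c=read_camera(n);cv2.imwrite(f"pics/{n}2.png",c["frame"])
t,s=cv2.imread("pics/top2.png"),cv2.imread("pics/scene2.png")
im=np.hstack([cv2.resize(t[130:250,240:340],None,fx=4,fy=4),cv2.resize(s[175:295,275:375],None,fx=4,fy=4)])
cv2.imwrite("pics/v2.png",im)
```

```text
contact True [-0.06242634 -0.00085002 -0.00062751] [-3.05360572 -3.20066385  5.96327876] 0.15922930003971114
[ 0.60697184 -0.74583899 -0.78768138]
9.7833
11.2333
```

View pics/v2.png

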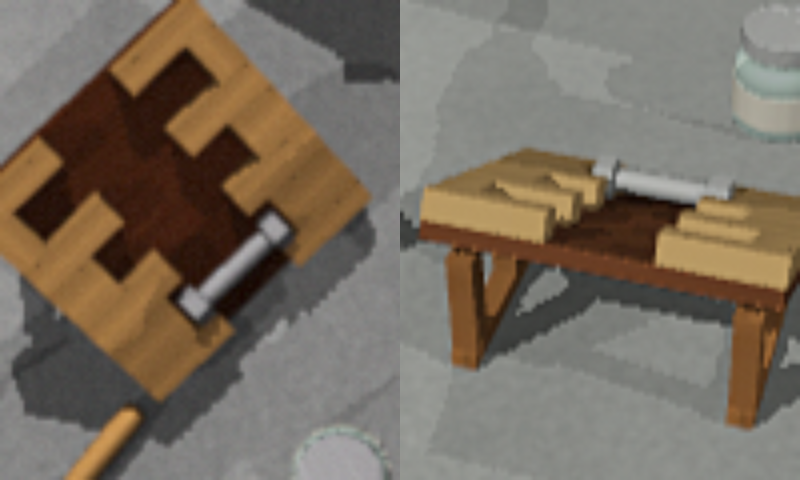

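The short bolt lies in its pocket, its ends at crop (182,305) and (290,225). I'll check its position, then pick up the medium bolt.

Run:
```python
from h import *
c=d["top"];m=np.array([236,265])
for n in(.0095,.012):
    s=least_squares(lambda p:(proj(c,pocket(p[0],n,p[1]))[0]-((m+.5)/4-.5+[240,130]))*1,[-.06,0]);print(n,s.x)
pick(ME,0)
move_ptp(pocket(.003,.1),placeR(-1));print(get_clock())
movel(pocket(.003,.04),feed=.15);c=read_camera("top");t=c["frame"];cv2.imwrite("pics/v3.png",cv2.resize(t[120:250,230:350],None,fx=4,fy=4))
q=proj(c,[pocket(.003,.05,.06),pocket(.003,.05,-.06)]);print("pred crop",(q-[230,120]+.5)*4)
```

```text
0.0095 [-0.06886895 -0.00103183]
0.012 [-0.06773039 -0.00108252]
width 0.16030725620824884 gf 58.00111413002014 [ 0.4368852  -0.31056334  0.00232603] 13.5417
lifted 0.15997168921211752 57.71815538406372 [ 0.70932991 -0.0068838  -2.06361742] 14.4833
16.0667
pred crop [[157.5052605  318.33114019]
 [287.90734057 192.31860909]]
```

View pics/v3.png

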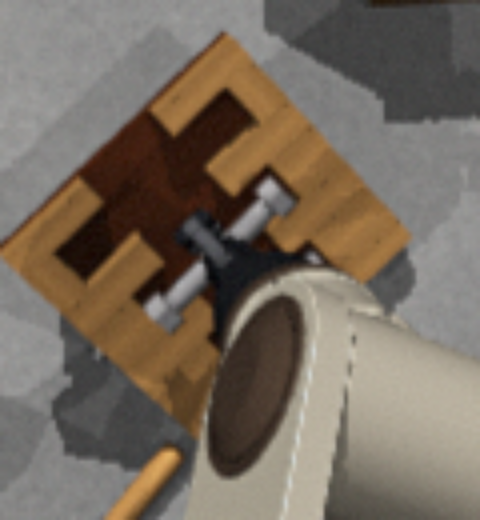

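The medium bolt is centred over its pocket: centre at (218,250) against a predicted (223,255), with no error along its axis. Place it.

Run:
```python
from h import *
movel(pocket(.003,.024),feed=.15)
r=movel(pocket(.003,.0025),feed=.04,contact_N=8);print(r,B.T@(get_ee_pos()-FL))
if not r:
    r=movel(pocket(.003,-.0015),feed=.03,contact_N=6);print(r,B.T@(get_ee_pos()-FL),get_force())
    let_go();movel(pocket(.003,.1),feed=.2)
    move_ptp([.42,-.3,.25],down(ME[1]));print(get_clock())
    for n in("top","scene"):
        c=read_camera(n);cv2.imwrite(f"pics/{n}4.png",c["frame"])
    t,s=cv2.imread("pics/top4.png"),cv2.imread("pics/scene4.png")
    im=np.hstack([cv2.resize(t[130:250,240:340],None,fx=4,fy=4),cv2.resize(s[175:295,275:375],None,fx=4,fy=4)])
    cv2.imwrite("pics/v4.png",im)
```

```text
True [0.00192076 0.00030936 0.00961234]
```

Contact came early, about 10 mm above the floor. I'll look before pressing any further.

Run:
```python
from h import *
print("F board frame",B.T@get_force(),"M",B.T@get_ft_torque(),get_clock(),get_width())
for n in("top","scene"):
    c=read_camera(n);cv2.imwrite(f"pics/{n}4.png",c["frame"])
t,s=cv2.imread("pics/top4.png"),cv2.imread("pics/scene4.png")
im=np.hstack([cv2.resize(t[130:250,240:340],None,fx=4,fy=4),cv2.resize(s[175:295,275:375],None,fx=4,fy=4)])
cv2.imwrite("pics/v4.png",im)
```

```text
F board frame [-2.9549436  -0.50220774 -1.21696021] M [-0.10300107  0.61546699 -0.03160634] 17.3333 0.15754020549374495
```

View pics/v4.png

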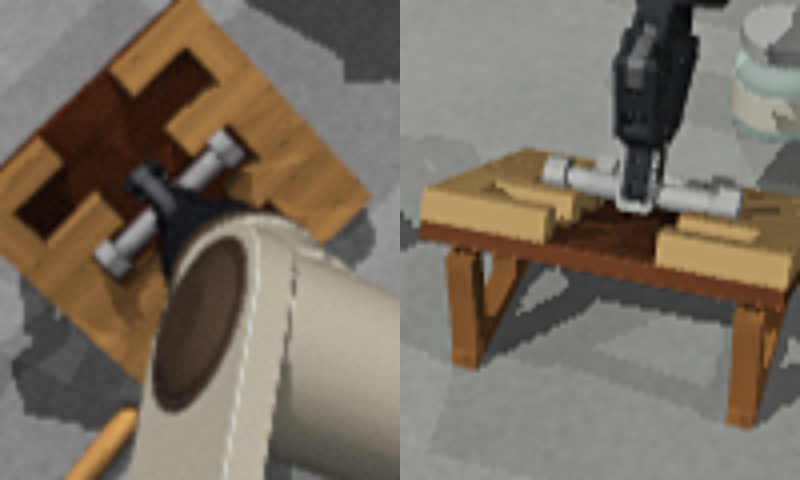

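The nut caught the uphill rib: the held bolt sits about 3–4 mm uphill of the commanded point. Back off, shift downhill and retry.

```bash
cat > r.py <<'E'
from h import *
import sys
u=float(sys.argv[1])
movel(pocket(.002,.026),feed=.1)
movel(pocket(u,.026),feed=.05);f0=get_force()
r=movel(pocket(u,.0025),feed=.04,contact_N=8);print(r,B.T@(get_ee_pos()-FL),B.T@(get_force()-f0))
if not r:
    r=movel(pocket(u,-.0015),feed=.03,contact_N=6);print(r,B.T@(get_ee_pos()-FL),B.T@(get_force()-f0))
    let_go();movel(pocket(u,.1),feed=.2)
    move_ptp([.42,-.3,.25],down(ME[1]));print(get_clock())
for n in("top","scene"):
    c=read_camera(n);cv2.imwrite(f"pics/{n}5.png",c["frame"])
t,s=cv2.imread("pics/top5.png"),cv2.imread("pics/scene5.png")
im=np.hstack([cv2.resize(t[130:250,240:340],None,fx=4,fy=4),cv2.resize(s[175:295,275:375],None,fx=4,fy=4)])
cv2.imwrite("pics/v5.png",im)
E
python3 r.py -0.0035
```

```text
False [-3.47999890e-03  3.01635697e-05  2.48038106e-03] [-0.39245759  0.39347847  0.65601103]
True [-0.00273068 -0.00102809 -0.0006111 ] [ 0.95196892 -1.39677628  5.26975551]
21.875
```

View pics/v5.png

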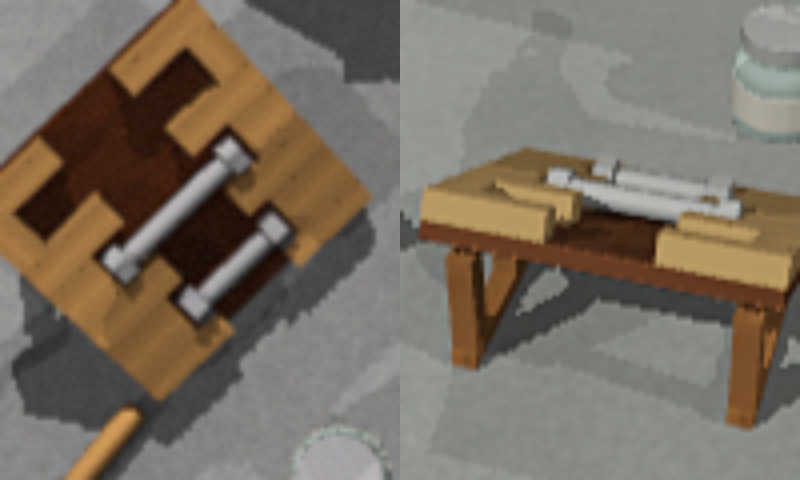

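Both bolts lie parallel in their pockets, the medium one centred at about (177,207) and the short one at (236,265). Both bottomed at the same depth, and the gripper is clear.

```bash
python3 -c "
from cell import *
sleep(0.3);print(sign_off(),get_clock())"
```

```text
the job is handed in; nothing more can be done
the job is handed in; nothing more can be done
```

I placed the short bolt in the short pocket and the medium bolt in the medium pocket, both down on the floor and released, and handed the job in at about 22 s; the sign-off returned no verdict, and I kept clear of the bottles and jar but did not re-measure them.

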